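# Make up two perfume-blending kits

## Robot

A 6-joint arm with a two-finger parallel gripper is mounted at the origin on the work surface. World frame = base frame: x ahead of the robot, y to its left, z up, the work surface at z = 0. Lengths are in m, angles in rad, forces in N, time in s.
With the tool pointing down it reaches from about 0.325 to 0.775 m from the base axis. Payload 5.5 kg.
Tool frame: the origin (TCP) lies at the very end of the fingers, on their centre line; the grasp point (between the pads) lies 19 mm behind it; z points along the fingers, y is the line along which they close (so a half turn about z gives the same grasp; the last joint's range is limited). The gripper opens to 85 mm and grips with 20 to 120 N. Pads are 22 mm wide; open, the fingers measure 114 mm over their backs; the gripper's body (76 mm by 85 mm) begins 54 mm behind the grasp point. The pads swing forward as they close: fully open they stand 13 mm farther back than shut.
Start: joints at [-0.057, 0.091, 1.231, -0, 1.82, -0.057], TCP at [0.6, -0, 0.231] pointing down, gripper open.
Joint ranges: [-2.87, 2.87], [-0.86, 2.18], [0.17, 2.46], [-1.51, 4.65], [0.06, 2.69], [-2.65, 2.65]. Speed limits (rad/s): [2.57, 2.57, 3.01, 3.14, 3.14, 3.14].

## Interface

Orientations are given as a unit quaternion [x, y, z, w].
In Python, from cell import manip, viewer, ticket, search_frame gives the robot as it stands. The module is installed in compiled form; this text tells all that it offers.
- The arm moves only by the shell command python3 -m inch 'ROWS'. ROWS is JSON, a list of rows, each an object of numbers: "ax", "ay", "az": the turn, a rotation vector about the tool's x, y, z in degrees; "dx", "dy", "dz": the shift along the tool's x, y, z in mm; "hand": the opening, from 0 (shut) to 1 (fully open). A call has 1 to 5 rows; each row is the pose to reach, as a shift and turn from the pose commanded when the call began, along the tool's axes at that moment; what a row does not reach only later rows make up. A row lasts 1/12 s, in which the tool goes at most 41.7 mm and 7.16 degrees, less where a joint would pass 70% of its speed; a pose out of reach is approached as far as the arm can. A call with a gripper value outside its range is refused whole. The fingers move at their own pace and stop on an object; the grip force is fixed at half the most. Time passes only in rows, so rows that repeat a pose let the fingers close. It gives the time, the measured TCP pose, the force, the opening and the grip force at its end, in the units of the state.
- manip.get_state(): the state, without advancing time (a new reading comes with each control period).
- viewer.get_image(name): name is "scene" or "side" or "wrist"; returns a dict with "pixels" (480x640x3 uint8, red, green, blue), "fx", "fy", "cx", "cy" (pixels), "dist" ([k1, k2, p1, p2, k3] as OpenCV has them; the pictures are not rectified), "view" (4x4, takes a point from world to camera coordinates); the wrist camera has in their place "T_tool_cam" (4x4, takes a point from camera to tool coordinates, whose origin is the TCP and whose axes are the flange's). Camera axes: x right, y up, looking along -z (the intrinsics and any distortion apply to the point x, -y, -z); pixel columns grow to the right and rows downward; lengths in m; the calibration is good to about 2 mm. A picture is of the moment at which its call begins: read the wrist's pose just before it. There is no depth.
- ticket.sign_off(): hands the job in; it is judged then, once.
Trained networks look in a picture, given as the dict that the camera call returned (one of the last four; its "shot" number tells which), for a name from the list of things; names that differ only in an ending like _2 or _b are one class to them, and where a whole thing is asked for, a point or a joint stands for the part that bears it (a point fixed in the world has none). Each returns a list of dicts, best first, with "score" (0 to 1); they miss things now and then, are a little off and sometimes report something else, mostly with a low value. They report only what shows in the picture. A call takes as long as a camera call. They do not tell look-alikes from the thing itself.
- search_frame(picture, name): "uv" ([column, row] in pixels, amid what is visible of it).
The state is a dict: "time": time; "joint_pos": joint angles; "dq": joint speeds; "joint_efforts": joint torques, N m; "eef_pos": TCP position; "ee_rot": TCP orientation; "ft_force": force on the tool from outside, world axes, zero at the start; "torque": the same for the moment, N m; "gripper_width": finger opening in m; "grasp_force": force on a finger pad.
Only numpy, scipy, OpenCV 4.12 (cv2) and the standard library are available. Lean on these libraries where they do the work, as an engineer would, in place of code of your own. Each camera call takes 0.05 s, during which the arm holds its last target. There are 200 camera calls.

## Task

Make up the two kits for the perfume workshop: into the green tray go the pink and the white dropper bottles and the square spray bottle, into the walnut tray go the blue dropper bottle and the aluminium canister, each standing upright on the floor of a compartment of its own. Set the things down rather than dropping them, and never tip them over. Leave the yellow dropper bottle and the empty glass beaker where they stand.

Things in the scene. Friction and masses are not known exactly. Their poses are not given: they have to be found in the camera images.
- pink_bottle: Loose amber glass dropper bottle, round, with a pink label, pink collar and pink rubber teat. Cylinder 30 mm across up to 49 mm high, then shoulder, collar 22 mm across (58 to 68 mm) and teat 14 mm across; 84 mm high in all, about 60 g. Origin at the centre of its underside, z up along its axis.
- white_bottle: Loose amber glass dropper bottle, round, with a white label, white collar and white rubber teat. Cylinder 30 mm across up to 49 mm high, then shoulder, collar 22 mm across (58 to 68 mm) and teat 14 mm across; 84 mm high in all, about 60 g. Origin at the centre of its underside, z up along its axis.
- blue_bottle: Loose amber glass dropper bottle, round, with a blue label, blue collar and blue rubber teat. Cylinder 30 mm across up to 49 mm high, then shoulder, collar 22 mm across (58 to 68 mm) and teat 14 mm across; 84 mm high in all, about 60 g. Origin at the centre of its underside, z up along its axis.
- spray: Loose square spray bottle of green glass, 34 by 34 mm and 56 mm high, with a round brass cap 20 mm across on top; 80 mm high in all, about 120 g. Origin at the centre of its underside, z up, x and y square to its flat sides.
- canister: Loose round aluminium canister with a black lid, 40 mm across, 72 mm high, about 100 g. Origin at the centre of its underside, z up.
- yellow_bottle: Loose amber glass dropper bottle, round, with a yellow label, yellow collar and yellow rubber teat. Cylinder 30 mm across up to 49 mm high, then shoulder, collar 22 mm across (58 to 68 mm) and teat 14 mm across; 84 mm high in all, about 60 g. Origin at the centre of its underside, z up along its axis. Not part of any kit: stays where it is.
- beaker: Loose empty clear glass beaker, 50 mm across the rim, 62 mm high. Origin at the centre of its underside. Not part of any kit: stays where it is.
- green_tray: Fixed dark green tray, open on top, 204 mm long (its y), 72 mm wide (its x), 22 mm high, with three square compartments in a row along y, each 60 by 60 mm inside; walls, dividers and floor 6 mm thick. Origin: centre of its underside; compartment centres at y = -66, 0 and +66 mm, x = 0. Turned by up to 0.2 rad.
- walnut_tray: Fixed dark brown walnut tray, open on top, 138 mm long (its y), 72 mm wide (its x), 22 mm high, with two square compartments in a row along y, each 60 by 60 mm inside; walls, dividers and floor 6 mm thick. Origin: centre of its underside; compartment centres at y = -33 and +33 mm, x = 0. Turned by up to 0.2 rad.
Things that resemble listed ones, but are neither listed nor needed, are in the scene too. Several things have the shape of the spray; the one meant has the colours described above.

How it is judged:
At the end, for the whole second after the job is handed in: Pink, white and spray bottles in the green tray, blue bottle and canister in the walnut tray, one per compartment: within 17 mm of its centre along each side, underside 2-10 mm above the tray's, upright within 0.12 rad, at rest. Yellow bottle and beaker within 20 mm of their starts (((x of pink_bottle in the frame of green_tray between -0.017 and 0.017 m and y of pink_bottle in the frame of green_tray between -0.083 and -0.049 m and x of white_bottle in the frame of green_tray between -0.017 and 0.017 m and y of white_bottle in the frame of green_tray between -0.017 and 0.017 m and x of spray in the frame of green_tray between -0.017 and 0.017 m and y of spray in the frame of green_tray between 0.049 and 0.083 m) or (x of pink_bottle in the frame of green_tray between -0.017 and 0.017 m and y of pink_bottle in the frame of green_tray between -0.083 and -0.049 m and x of spray in the frame of green_tray between -0.017 and 0.017 m and y of spray in the frame of green_tray between -0.017 and 0.017 m and x of white_bottle in the frame of green_tray between -0.017 and 0.017 m and y of white_bottle in the frame of green_tray between 0.049 and 0.083 m) or (x of white_bottle in the frame of green_tray between -0.017 and 0.017 m and y of white_bottle in the frame of green_tray between -0.083 and -0.049 m and x of pink_bottle in the frame of green_tray between -0.017 and 0.017 m and y of pink_bottle in the frame of green_tray between -0.017 and 0.017 m and x of spray in the frame of green_tray between -0.017 and 0.017 m and y of spray in the frame of green_tray between 0.049 and 0.083 m) or (x of white_bottle in the frame of green_tray between -0.017 and 0.017 m and y of white_bottle in the frame of green_tray between -0.083 and -0.049 m and x of spray in the frame of green_tray between -0.017 and 0.017 m and y of spray in the frame of green_tray between -0.017 and 0.017 m and x of pink_bottle in the frame of green_tray between -0.017 and 0.017 m and y of pink_bottle in the frame of green_tray between 0.049 and 0.083 m) or (x of spray in the frame of green_tray between -0.017 and 0.017 m and y of spray in the frame of green_tray between -0.083 and -0.049 m and x of pink_bottle in the frame of green_tray between -0.017 and 0.017 m and y of pink_bottle in the frame of green_tray between -0.017 and 0.017 m and x of white_bottle in the frame of green_tray between -0.017 and 0.017 m and y of white_bottle in the frame of green_tray between 0.049 and 0.083 m) or (x of spray in the frame of green_tray between -0.017 and 0.017 m and y of spray in the frame of green_tray between -0.083 and -0.049 m and x of white_bottle in the frame of green_tray between -0.017 and 0.017 m and y of white_bottle in the frame of green_tray between -0.017 and 0.017 m and x of pink_bottle in the frame of green_tray between -0.017 and 0.017 m and y of pink_bottle in the frame of green_tray between 0.049 and 0.083 m)) and ((x of blue_bottle in the frame of walnut_tray between -0.017 and 0.017 m and y of blue_bottle in the frame of walnut_tray between -0.05 and -0.016 m and x of canister in the frame of walnut_tray between -0.017 and 0.017 m and y of canister in the frame of walnut_tray between 0.016 and 0.05 m) or (x of canister in the frame of walnut_tray between -0.017 and 0.017 m and y of canister in the frame of walnut_tray between -0.05 and -0.016 m and x of blue_bottle in the frame of walnut_tray between -0.017 and 0.017 m and y of blue_bottle in the frame of walnut_tray between 0.016 and 0.05 m)) and z of pink_bottle in the frame of green_tray between 0.002 and 0.01 m and angle between each of pink_bottle, white_bottle, spray, blue_bottle, canister's own z axis and vertical below 0.12 rad and linear speed of each of pink_bottle, white_bottle, spray, blue_bottle, canister below 0.02 m/s and z of white_bottle in the frame of green_tray between 0.002 and 0.01 m and z of spray in the frame of green_tray between 0.002 and 0.01 m and z of blue_bottle in the frame of walnut_tray between 0.002 and 0.01 m and z of canister in the frame of walnut_tray between 0.002 and 0.01 m and distance of each of yellow_bottle, beaker from where it was at the start of the episode below 0.02 m); the robot touches nothing.
It fails at once if a kit thing is tipped over (more than 0.6 rad) (angle between any of pink_bottle, white_bottle, spray, blue_bottle, canister's own z axis and vertical above 0.6 rad).
It fails at once if a kit thing is dropped (more than 50 mm above the table and out of the fingers) ((height (world z) of pink_bottle above 0.05 m and contact force between pink_bottle and the fingers below 0.02 N) or (height (world z) of white_bottle above 0.05 m and contact force between white_bottle and the fingers below 0.02 N) or (height (world z) of spray above 0.05 m and contact force between spray and the fingers below 0.02 N) or (height (world z) of blue_bottle above 0.05 m and contact force between blue_bottle and the fingers below 0.02 N) or (height (world z) of canister above 0.05 m and contact force between canister and the fingers below 0.02 N)).
It fails at once if the yellow bottle or the beaker is disturbed (moved more than 20 mm) (distance of any of yellow_bottle, beaker from where it was at the start of the episode above 0.02 m).
It also fails if it takes over 125 s, if anything falls off the work surface, if the arm or the gripper's body presses on something with over 40 N, if the wrist force passes 120 N, or if a joint passes its speed limit or range.

## Working session

There is one attempt and no reset: what is moved stays moved. The work goes in short steps, Python scripts to look and compute and a shell command to move; the robot and the scene stay as the last step left them, time stands still between calls to the robot, and variables do not carry over. Pictures are saved under pics/ and viewed, at most 14 in all, crops included, and the job is handed in when it is done.

```bash
mkdir -p pics; ls; python3 - <<'E'
from cell import manip, viewer, ticket, search_frame
import cv2
s=manip.get_state();print(s['time'],s['eef_pos'],s['ee_rot'],s['gripper_width'])
for n in("scene","side","wrist"):
    p=viewer.get_image(n);cv2.imwrite(f"pics/{n}0.png",p["pixels"][:,:,::-1])
    print(n,p["fx"],p["dist"],p.get("view"),p.get("T_tool_cam"))
E
```

```text
pics
0.0 [ 5.99710206e-01 -6.24994921e-06  2.30136345e-01] [ 7.07111231e-01  7.07101637e-01 -6.63677372e-04 -7.35398667e-04] 0.08532085188075944
scene 435.16314901299006 [-0.0181836  0.         0.         0.         0.       ] [[-0.48561779  0.87397473  0.01853464  0.2702966 ]
 [-0.48644658 -0.28778559  0.82495404  0.23032476]
 [ 0.72632299  0.39159625  0.56489582 -1.32221105]
 [ 0.          0.          0.          1.        ]] None
side 529.8492006040676 [-0.10993602  0.          0.          0.          0.        ] [[ 0.78219432 -0.62298345 -0.00797985 -0.45351522]
 [ 0.44036653  0.5437563   0.71442732 -0.2558933 ]
 [-0.4407373  -0.56233505  0.69966415 -0.68954427]
 [ 0.          0.          0.          1.        ]] None
wrist 381.7653577317575 [-0.05067121  0.          0.          0.          0.        ] None [[-5.48232613e-04  9.63019010e-01  2.69432896e-01  6.84183732e-02]
 [ 9.99999687e-01  6.81625328e-04 -4.01531175e-04 -5.06780895e-04]
 [-5.70334441e-04  2.69432591e-01 -9.63019083e-01 -1.43991050e-01]
 [ 0.00000000e+00  0.00000000e+00  0.00000000e+00  1.00000000e+00]]
```

View pics/scene0.png

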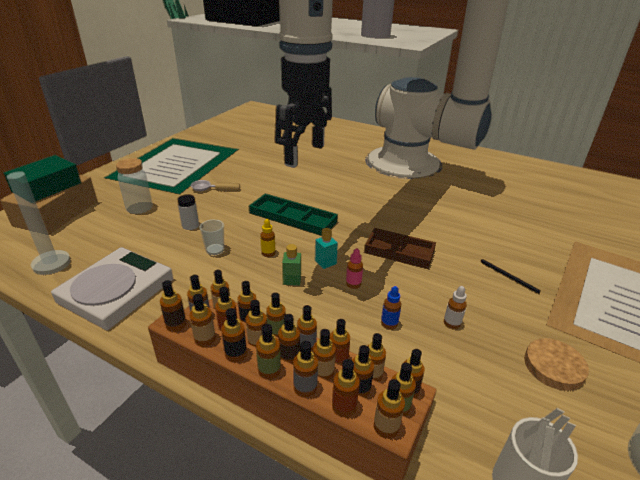

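View pics/side0.png

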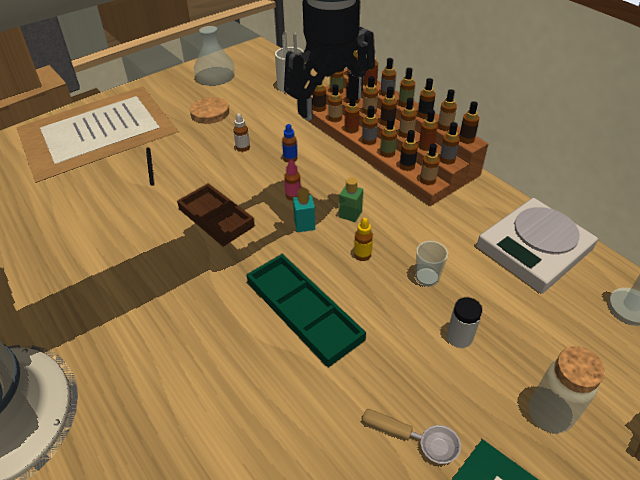

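View pics/wrist0.png

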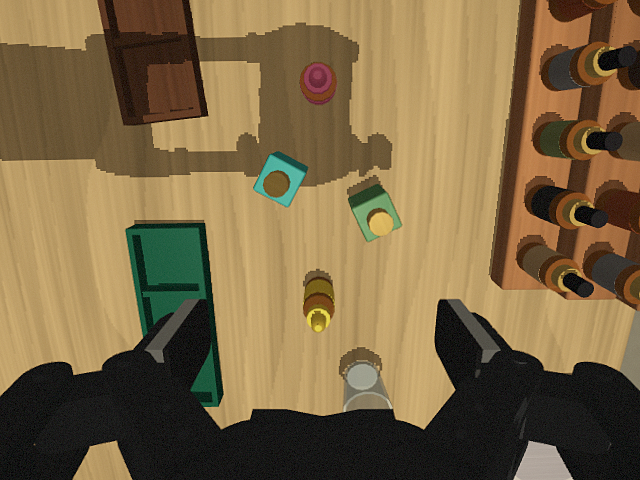

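The wrist view shows two square sprays: teal (278,182) and green (375,213). In the side view they are at (304,212) and (350,200). "Green glass, brass cap" fits the second, and I'll confirm it in a crop. Next I measure positions.

```bash
cat > h.py <<'E'
from cell import manip, viewer, ticket, search_frame
import cv2, numpy as np
from scipy.spatial.transform import Rotation as R
def grab(n):
    s=manip.get_state(); p=viewer.get_image(n)
    if n=="wrist":
        T=np.eye(4);T[:3,:3]=R.from_quat(s['ee_rot']).as_matrix();T[:3,3]=s['eef_pos']
        p['c2w']=T@np.array(p['T_tool_cam'])
    else: p['c2w']=np.linalg.inv(p['view'])
    p['K']=np.array([[p['fx'],0,p['cx']],[0,p['fy'],p['cy']],[0,0,1]]);return p
def ray(p,uv):
    x,y=cv2.undistortPoints(np.array([[uv]],float),p['K'],np.array(p['dist']))[0,0]
    d=p['c2w'][:3,:3]@[x,-y,-1];return p['c2w'][:3,3],d/np.linalg.norm(d)
def plane(p,uv,z):
    o,d=ray(p,uv);return o+d*(z-o[2])/d[2]
def proj(p,X):
    c=(np.atleast_2d(X)-p['c2w'][:3,3])@p['c2w'][:3,:3]
    return cv2.projectPoints((c*[1,-1,-1]).reshape(-1,1,3),np.zeros(3),np.zeros(3),p['K'],np.array(p['dist']))[0][:,0]
def tri(rs):
    A=np.zeros((3,3));b=np.zeros(3)
    for o,d in rs: M=np.eye(3)-np.outer(d,d);A+=M;b+=M@o
    X=np.linalg.solve(A,b);return X,max(np.linalg.norm(np.cross(X-o,d)) for o,d in rs)
def top(p,z,x0=.3,x1=.75,y0=-.3,y1=.3,s=1000):
    # image right=+y, down=+x
    ys,xs=np.meshgrid(np.arange(y0,y1,1/s),np.arange(x0,x1,1/s))
    m=proj(p,np.c_[xs.ravel(),ys.ravel(),np.full(xs.size,z)]).astype(np.float32).reshape(*xs.shape,2)
    return cv2.remap(p['pixels'],m,None,cv2.INTER_LINEAR)
E
python3 - <<'E'
from h import *
P={n:grab(n) for n in("scene","side","wrist")}
for k in["pink_bottle","white_bottle","blue_bottle","spray","canister","yellow_bottle","beaker","green_tray","walnut_tray"]:
    for n in P:
        for r in search_frame(P[n],k)[:6 if 'bott' in k else 3]:
            if r['score']>.3: print(k,n,np.round(r['uv']),round(r['score'],2),np.round(plane(P[n],r['uv'],.02 if 'tray' in k else .038)[:2],3))
cv2.imwrite("pics/top.png",top(P['side'],.022,.3,.7,-.2,.35)[:,:,::-1])
c=P['side']['pixels'][160:260,270:400,::-1];cv2.imwrite("pics/crop.png",cv2.resize(c,None,fx=5,fy=5))
E
```

```text
pink_bottle scene [356. 271.] 0.67 [0.599 0.115]
pink_bottle side [292. 181.] 0.83 [0.592 0.105]
pink_bottle wrist [317.  83.] 0.56 [0.595 0.109]
white_bottle scene [456. 310.] 0.66 [0.609 0.306]
white_bottle side [242. 134.] 0.71 [0.602 0.294]
blue_bottle scene [389. 312.] 0.77 [0.671 0.208]
blue_bottle side [289. 145.] 0.86 [0.656 0.201]
spray scene [291. 265.] 0.66 [ 0.646 -0.001]
spray side [350. 202.] 0.61 [ 0.638 -0.007]
spray side [302. 214.] 0.57 [0.553 0.02 ]
spray wrist [279. 178.] 0.79 [0.562 0.03 ]
spray wrist [376. 212.] 0.75 [ 0.647 -0.001]
canister side [464. 322.] 0.65 [ 0.596 -0.307]
yellow_bottle scene [266. 240.] 0.61 [ 0.601 -0.09 ]
yellow_bottle side [366. 241.] 0.71 [ 0.594 -0.098]
yellow_bottle wrist [320. 302.] 0.82 [ 0.597 -0.089]
beaker scene [211. 236.] 0.94 [ 0.648 -0.194]
beaker side [309. 306.] 0.68 [ 0.44  -0.145]
beaker side [429. 261.] 0.55 [ 0.643 -0.195]
beaker wrist [364. 387.] 0.96 [ 0.642 -0.185]
green_tray scene [293. 211.] 0.95 [ 0.448 -0.117]
green_tray side [308. 311.] 0.87 [ 0.443 -0.14 ]
green_tray wrist [174. 276.] 0.98 [ 0.451 -0.069]
walnut_tray scene [401. 250.] 0.84 [0.467 0.158]
walnut_tray side [214. 216.] 0.68 [0.439 0.132]
walnut_tray side [353. 203.] 0.47 [0.653 0.001]
walnut_tray wrist [155.  59.] 0.78 [0.454 0.132]
```

View pics/top.png

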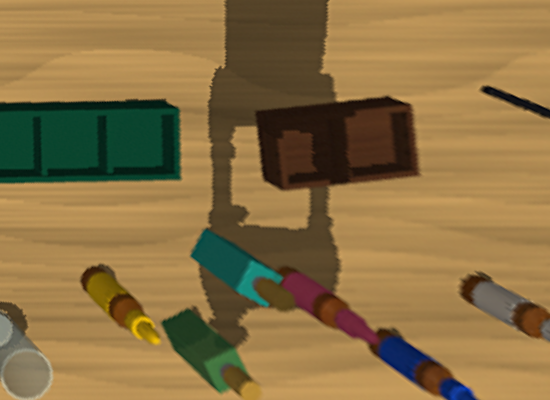

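View pics/crop.png

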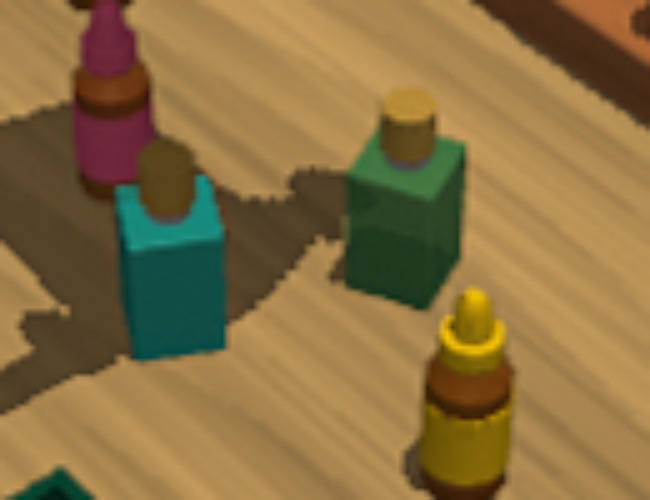

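The crop confirms the green glass spray with the brass cap (side view about (350,200), world ≈ (0.642,-0.004)); the teal one is the decoy. I go higher for a survey look at the trays.

```bash
python3 -m inch '[{"dy":-20,"dz":-30,"hand":0.7},{"dy":-50,"dz":-65,"hand":0.7},{"dy":-75,"dz":-105,"hand":0.7},{"dy":-80,"dz":-130,"hand":0.7},{"dy":-80,"dz":-130,"hand":0.7}]' && python3 - <<'E'
from h import *
p=grab('wrist'); print(manip.get_state()['eef_pos'])
t=top(p,.022,.38,.70,-.25,.25,1500);cv2.imwrite("pics/top2.png",t[:,:,::-1])
for z,k in((.04,'spray'),(.04,'pink_bottle'),(.04,'blue_bottle')):
    for r in search_frame(p,k)[:2]: print(k,np.round(r['uv']),round(r['score'],2),np.round(plane(p,r['uv'],z),3))
E
```

```text
$[0]: bad value
```

```bash
cat > look.py <<'E'
from h import *
p=grab('wrist'); print(manip.get_state()['eef_pos'])
t=top(p,.022,.38,.70,-.25,.25,1500);cv2.imwrite("pics/top2.png",t[:,:,::-1])
for z,k in((.04,'spray'),(.04,'pink_bottle'),(.04,'blue_bottle')):
    for r in search_frame(p,k)[:2]: print(k,np.round(r['uv']),round(r['score'],2),np.round(plane(p,r['uv'],z),3))
E
python3 -m inch '[{"ax":0,"ay":0,"az":0,"dx":0,"dy":-20,"dz":-30,"hand":0.7},{"ax":0,"ay":0,"az":0,"dx":0,"dy":-50,"dz":-65,"hand":0.7},{"ax":0,"ay":0,"az":0,"dx":0,"dy":-75,"dz":-105,"hand":0.7},{"ax":0,"ay":0,"az":0,"dx":0,"dy":-80,"dz":-130,"hand":0.7},{"ax":0,"ay":0,"az":0,"dx":0,"dy":-80,"dz":-130,"hand":0.7}]' && python3 look.py
```

```text
time: 2.07
eef_pos: [0.5187, 0.0, 0.3711]
ee_rot: [0.707, 0.707, 0.005, 0.005]
ft_force: [-0.6, -0.5, 1.4]
gripper_width: 0.0598
grasp_force: 0.0
[5.19735992e-01 2.62164685e-05 3.67414671e-01]
spray [357. 167.] 0.67 [0.566 0.027 0.04 ]
pink_bottle [381.  97.] 0.71 [0.592 0.109 0.04 ]
pink_bottle [261.  59.] 0.5 [0.453 0.151 0.04 ]
blue_bottle [439.  11.] 0.68 [0.656 0.204 0.04 ]
```

View pics/top2.png

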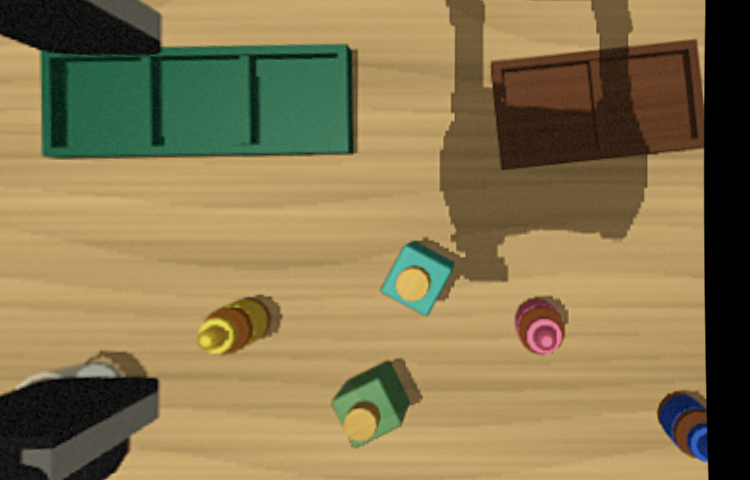

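The top-down view gives the tray centres: green ≈ (0.4475,-0.1187), yaw 0.015, from corners (42,50),(349,45),(353,153),(44,157); walnut ≈ (0.450,0.149), yaw 0.10, from (492,62),(695,41),(704,147),(502,169). The sizes check out at 205×72 and 136×71 mm. The green spray is at (370,403), pink at (540,325). I go above pink now.

```bash
cat > near.py <<'E'
# near.py name z file : close look; colour-free, prints detections on height z and draws nothing
from h import *
import sys
k,z,f=sys.argv[1],float(sys.argv[2]),sys.argv[3]
s=manip.get_state(); p=grab('wrist'); print(round(s['time'],2),np.round(s['eef_pos'],4))
cv2.imwrite(f"pics/{f}.png",p['pixels'][:,:,::-1])
for r in search_frame(p,k)[:3]: print(k,np.round(r['uv']),round(r['score'],2),np.round(plane(p,r['uv'],z),3))
h=cv2.cvtColor(p['pixels'],cv2.COLOR_RGB2HSV).astype(int)
E
python3 -m inch '[{"ax":0,"ay":0,"az":0,"dx":18,"dy":12,"dz":33,"hand":0.6},{"ax":0,"ay":0,"az":0,"dx":36,"dy":24,"dz":66,"hand":0.6},{"ax":0,"ay":0,"az":0,"dx":54,"dy":37,"dz":100,"hand":0.6},{"ax":0,"ay":0,"az":0,"dx":72,"dy":49,"dz":133,"hand":0.6},{"ax":0,"ay":0,"az":0,"dx":90,"dy":61,"dz":166,"hand":0.6}]' >/dev/null&& python3 -m inch '[{"ax":0,"ay":0,"az":0,"dx":15,"dy":10,"dz":28,"hand":0.6},{"ax":0,"ay":0,"az":0,"dx":18,"dy":13,"dz":34,"hand":0.6},{"ax":0,"ay":0,"az":0,"dx":18,"dy":13,"dz":34,"hand":0.6}]' && python3 near.py pink_bottle 0.05 n1
```

```text
time: 2.93
eef_pos: [0.5922, 0.1086, 0.1553]
ee_rot: [0.707, 0.708, -0.004, -0.003]
ft_force: [0.2, 0.1, 0.3]
gripper_width: 0.0514
grasp_force: 0.0
2.93 [0.5922 0.1086 0.1553]
pink_bottle [330. 235.] 0.68 [0.596 0.11  0.05 ]
```

View pics/n1.png

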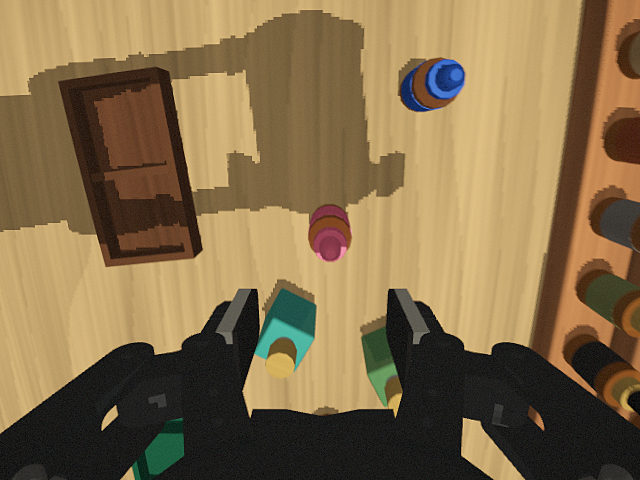

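Pink is at (330,235) with its teat at about (331,245), between and ahead of the fingers. Blue is at (432,84), its teat at about (454,76).

```bash
python3 - <<'E'
from h import *
p=grab('wrist')
for n,uv,z in[("pinkteat",(331,245),.08),("pinkbase",(329,213),.04),("blueteat",(454,75),.08),("collar",(446,78),.066),("spraycap",(393,400),.08),("teal",(280,367),.08)]: print(n,plane(p,uv,z).round(4))
print(manip.get_state()['eef_pos'])
E
```

```text
pinkteat [0.5988 0.1091 0.08  ]
pinkbase [0.5982 0.1208 0.04  ]
blueteat [0.6666 0.2074 0.08  ]
collar [0.6665 0.2076 0.066 ]
spraycap [ 0.6431 -0.0048  0.08  ]
teal [0.5645 0.0223 0.08  ]
[0.5944524  0.10731117 0.1630477 ]
```

```bash
python3 -m inch '[{"ax":0,"ay":0,"az":0,"dx":1,"dy":3,"dz":30,"hand":0.6},{"ax":0,"ay":0,"az":0,"dx":1,"dy":3,"dz":65,"hand":0.6},{"ax":0,"ay":0,"az":0,"dx":1,"dy":3,"dz":100,"hand":0.6},{"ax":0,"ay":0,"az":0,"dx":1,"dy":3,"dz":130,"hand":0.6},{"ax":0,"ay":0,"az":0,"dx":1,"dy":3,"dz":140,"hand":0.6}]' >/dev/null && python3 -m inch '[{"ax":0,"ay":0,"az":0,"dx":0,"dy":0,"dz":0,"hand":0.6},{"ax":0,"ay":0,"az":0,"dx":0,"dy":0,"dz":0,"hand":0.2},{"ax":0,"ay":0,"az":0,"dx":0,"dy":0,"dz":0,"hand":0.2},{"ax":0,"ay":0,"az":0,"dx":0,"dy":0,"dz":0,"hand":0.2},{"ax":0,"ay":0,"az":0,"dx":0,"dy":0,"dz":0,"hand":0.2}]'
```

```text
time: 3.92
eef_pos: [0.5992, 0.1091, 0.0253]
ee_rot: [0.707, 0.707, 0.002, 0.002]
ft_force: [-0.9, -0.2, 8.1]
gripper_width: 0.0281
grasp_force: 59.9
```

```bash
python3 -m inch '[{"ax":0,"ay":0,"az":0,"dx":0,"dy":0,"dz":-10,"hand":0.2},{"ax":0,"ay":0,"az":0,"dx":0,"dy":0,"dz":-30,"hand":0.2},{"ax":0,"ay":0,"az":0,"dx":0,"dy":0,"dz":-60,"hand":0.2},{"ax":0,"ay":0,"az":0,"dx":0,"dy":0,"dz":-90,"hand":0.2},{"ax":0,"ay":0,"az":0,"dx":0,"dy":0,"dz":-110,"hand":0.2}]' && python3 -m inch '[{"ax":0,"ay":0,"az":0,"dx":0,"dy":0,"dz":0,"hand":0.2},{"ax":0,"ay":0,"az":0,"dx":0,"dy":0,"dz":0,"hand":0.2}]' && python3 near.py pink_bottle 0.05 n2
```

```text
time: 4.33
eef_pos: [0.598, 0.1092, 0.1362]
ee_rot: [0.707, 0.707, 0.002, 0.001]
ft_force: [0.1, 0.4, 0.3]
gripper_width: 0.0283
grasp_force: 59.2
time: 4.5
eef_pos: [0.5981, 0.1092, 0.1341]
ee_rot: [0.707, 0.707, 0.002, 0.001]
ft_force: [-0.0, 0.5, -1.3]
gripper_width: 0.028
grasp_force: 59.2
4.5 [0.5981 0.1092 0.1341]
pink_bottle [322. 331.] 0.65 [0.598 0.05  0.05 ]
```

View pics/n2.png

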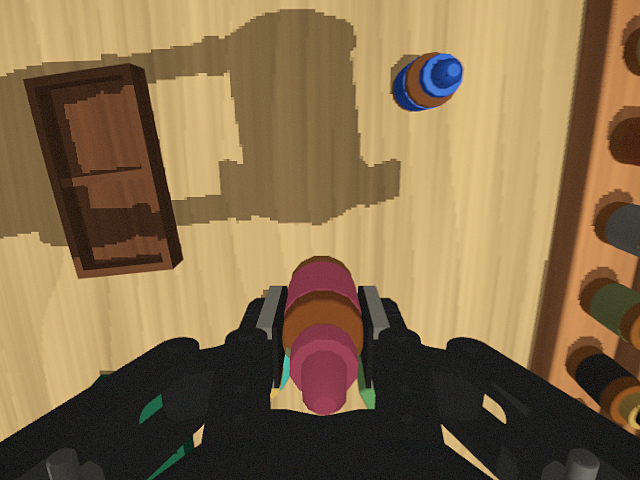

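Pink is held upright between the pads, its teat at (322,385). I move it over to the far green compartment.

```bash
python3 - <<'E'
from h import *
p=grab('wrist');s=manip.get_state();print(s['eef_pos'],[ (plane(p,(322,v),z)-s['eef_pos']).round(4) for v,z in((385,.194),(345,.175))])
E
python3 -m inch '[{"ax":0,"ay":0,"az":0,"dx":-20,"dy":-10,"dz":0,"hand":0.2},{"ax":0,"ay":0,"az":0,"dx":-53,"dy":-27,"dz":0,"hand":0.2},{"ax":0,"ay":0,"az":0,"dx":-86,"dy":-44,"dz":0,"hand":0.2},{"ax":0,"ay":0,"az":0,"dx":-119,"dy":-61,"dz":0,"hand":0.2},{"ax":0,"ay":0,"az":0,"dx":-152,"dy":-78,"dz":0,"hand":0.2}]' >/dev/null && python3 -m inch '[{"ax":0,"ay":0,"az":0,"dx":-33,"dy":-17,"dz":0,"hand":0.2},{"ax":0,"ay":0,"az":0,"dx":-66,"dy":-34,"dz":0,"hand":0.2},{"ax":0,"ay":0,"az":0,"dx":-99,"dy":-51,"dz":0,"hand":0.2},{"ax":0,"ay":0,"az":0,"dx":-125,"dy":-66,"dz":0,"hand":0.2},{"ax":0,"ay":0,"az":0,"dx":-141,"dy":-71,"dz":0,"hand":0.2}]' >/dev/null && python3 -m inch '[{"ax":0,"ay":0,"az":0,"dx":0,"dy":0,"dz":10,"hand":0.2},{"ax":0,"ay":0,"az":0,"dx":0,"dy":0,"dz":20,"hand":0.2}]' && python3 near.py green_tray 0.02 n3
cd pics; python3 -c "
import cv2;cv2.imwrite('n3s.png',cv2.imread('n3.png'))"
```

```text
[0.59619568 0.10888708 0.1294543 ] [array([-0.0002,  0.0087,  0.0645]), array([-0.0002,  0.0084,  0.0455])]
time: 5.65
eef_pos: [0.4475, -0.1844, 0.1098]
ee_rot: [0.708, 0.706, 0.0, -0.001]
ft_force: [-0.6, 0.6, -1.2]
gripper_width: 0.0284
grasp_force: 59.3
5.65 [ 0.4475 -0.1844  0.1098]
green_tray [323. 131.] 0.61 [ 0.448 -0.115  0.02 ]
```

View pics/n3.png

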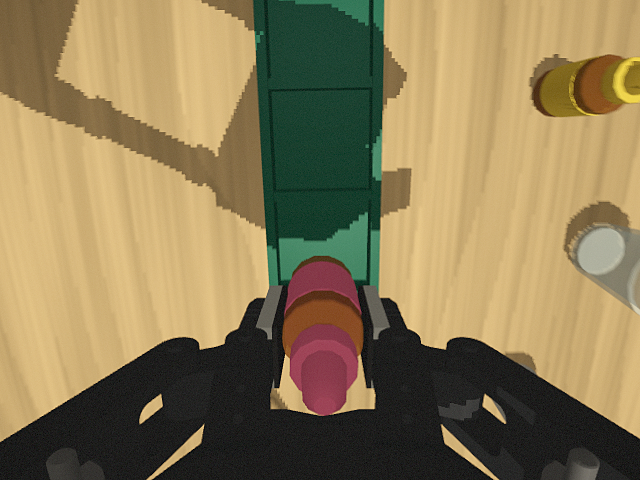

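Pink is centred across the tray (columns 270–372, bottle at 322), and the dividers at rows 189 and 89 match my model. I lower it.

```bash
python3 -m inch '[{"ax":0,"ay":0,"az":0,"dx":-4,"dy":0,"dz":20,"hand":0.2},{"ax":0,"ay":0,"az":0,"dx":-4,"dy":0,"dz":45,"hand":0.2},{"ax":0,"ay":0,"az":0,"dx":-4,"dy":0,"dz":65,"hand":0.2},{"ax":0,"ay":0,"az":0,"dx":-4,"dy":0,"dz":74,"hand":0.2},{"ax":0,"ay":0,"az":0,"dx":-4,"dy":0,"dz":76,"hand":0.2}]' && python3 -m inch '[{"ax":0,"ay":0,"az":0,"dx":0,"dy":0,"dz":1,"hand":0.2},{"ax":0,"ay":0,"az":0,"dx":0,"dy":0,"dz":2,"hand":0.2},{"ax":0,"ay":0,"az":0,"dx":0,"dy":0,"dz":3,"hand":0.2}]'
```

```text
time: 6.17
eef_pos: [0.4468, -0.1862, 0.0324]
ee_rot: [0.706, 0.708, -0.001, -0.003]
ft_force: [0.0, 0.3, -0.7]
gripper_width: 0.0278
grasp_force: 59.4
time: 6.42
eef_pos: [0.449, -0.1882, 0.0338]
ee_rot: [0.707, 0.707, 0.0, 0.001]
ft_force: [0.0, 0.4, -0.8]
gripper_width: 0.0284
grasp_force: 59.4
```

```bash
python3 -m inch '[{"ax":0,"ay":0,"az":0,"dx":0,"dy":0,"dz":1,"hand":0.2},{"ax":0,"ay":0,"az":0,"dx":0,"dy":0,"dz":2,"hand":0.2},{"ax":0,"ay":0,"az":0,"dx":0,"dy":0,"dz":3,"hand":0.2}]' && python3 -m inch '[{"ax":0,"ay":0,"az":0,"dx":0,"dy":0,"dz":1,"hand":0.2},{"ax":0,"ay":0,"az":0,"dx":0,"dy":0,"dz":2,"hand":0.2},{"ax":0,"ay":0,"az":0,"dx":0,"dy":0,"dz":2,"hand":0.2}]'
```

```text
time: 6.67
eef_pos: [0.4487, -0.1884, 0.0313]
ee_rot: [0.707, 0.707, 0.0, 0.001]
ft_force: [-4.4, 1.3, 13.3]
gripper_width: 0.0281
grasp_force: 60.9
time: 6.92
eef_pos: [0.4487, -0.1885, 0.0313]
ee_rot: [0.707, 0.707, 0.0, 0.001]
ft_force: [-7.5, 4.0, 17.6]
gripper_width: 0.0283
grasp_force: 61.4
```

Floor contact came at tip 0.0313, exactly the grip height plus 6 mm. I release and lift, then head above the spray.

```bash
python3 -m inch '[{"ax":0,"ay":0,"az":0,"dx":0,"dy":0,"dz":-3,"hand":0.2},{"ax":0,"ay":0,"az":0,"dx":0,"dy":0,"dz":-3,"hand":0.4},{"ax":0,"ay":0,"az":0,"dx":0,"dy":0,"dz":-3,"hand":0.55},{"ax":0,"ay":0,"az":0,"dx":0,"dy":0,"dz":-3,"hand":0.55},{"ax":0,"ay":0,"az":0,"dx":0,"dy":0,"dz":-3,"hand":0.55}]' && python3 -m inch '[{"ax":0,"ay":0,"az":0,"dx":0,"dy":0,"dz":-15,"hand":0.6},{"ax":0,"ay":0,"az":0,"dx":0,"dy":0,"dz":-45,"hand":0.6},{"ax":0,"ay":0,"az":0,"dx":0,"dy":0,"dz":-80,"hand":0.6},{"ax":0,"ay":0,"az":0,"dx":0,"dy":0,"dz":-115,"hand":0.6},{"ax":0,"ay":0,"az":0,"dx":0,"dy":0,"dz":-140,"hand":0.6}]' && python3 -m inch '[{"ax":0,"ay":0,"az":0,"dx":28,"dy":29,"dz":0,"hand":0.6},{"ax":0,"ay":0,"az":0,"dx":56,"dy":58,"dz":0,"hand":0.6},{"ax":0,"ay":0,"az":0,"dx":84,"dy":87,"dz":0,"hand":0.6},{"ax":0,"ay":0,"az":0,"dx":112,"dy":116,"dz":0,"hand":0.6},{"ax":0,"ay":0,"az":0,"dx":140,"dy":145,"dz":0,"hand":0.6}]'>/dev/null && python3 -m inch '[{"ax":0,"ay":0,"az":0,"dx":28,"dy":29,"dz":0,"hand":0.6},{"ax":0,"ay":0,"az":0,"dx":44,"dy":49,"dz":0,"hand":0.6},{"ax":0,"ay":0,"az":0,"dx":44,"dy":49,"dz":0,"hand":0.6}]' && python3 near.py spray 0.05 n4
```

```text
time: 7.33
eef_pos: [0.4478, -0.1879, 0.0298]
ee_rot: [0.707, 0.707, -0.0, -0.0]
ft_force: [-0.9, -0.6, -0.6]
gripper_width: 0.0469
grasp_force: 0.0
time: 7.75
eef_pos: [0.4484, -0.1882, 0.1733]
ee_rot: [0.707, 0.707, 0.0, 0.001]
ft_force: [1.2, -0.4, 1.4]
gripper_width: 0.0513
grasp_force: 0.0
time: 8.42
eef_pos: [0.6442, 0.0, 0.1677]
ee_rot: [0.706, 0.709, -0.0, -0.001]
ft_force: [1.0, 0.7, -0.0]
gripper_width: 0.0514
grasp_force: 0.0
8.42 [0.6442 0.     0.1677]
spray [327. 233.] 0.9 [0.647 0.    0.05 ]
spray [210. 188.] 0.73 [0.566 0.031 0.05 ]
```

View pics/n4.png

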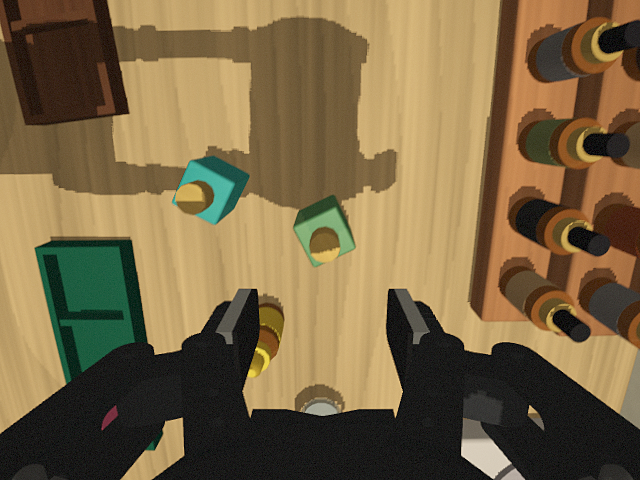

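The green spray sits ahead at (327,233), its top face about (299,229),(344,207),(355,247),(319,266). I rectify it at z=56 mm to get its angle.

```bash
python3 - <<'E'
from h import *
p=grab('wrist');print(manip.get_state()['eef_pos'])
C=np.array([plane(p,c,.056)[:2] for c in((299,229),(344,207),(355,247),(319,266))]);print(C.round(4),C.mean(0),[np.linalg.norm(C[i]-C[i-1]).round(4) for i in range(4)])
print(plane(p,(325,240),.08))
t=top(p,.056,.6,.69,-.05,.05,5000);cv2.imwrite('pics/sp.png',t[:,:,::-1])
h=cv2.cvtColor(t,cv2.COLOR_RGB2HSV)
m=cv2.inRange(h,(45,60,105),(80,255,255));cs,_=cv2.findContours(m,0,1);c=max(cs,key=cv2.contourArea);r=cv2.minAreaRect(c);print(r, .6+r[0][1]/5000,-.05+r[0][0]/5000,h[225:260:8,250])
E
```

```text
[ 0.64171548 -0.00413113  0.16938296]
[[ 6.253e-01  6.000e-04]
 [ 6.562e-01  1.610e-02]
 [ 6.644e-01 -1.240e-02]
 [ 6.391e-01 -2.660e-02]] [ 0.64624417 -0.00559125] [np.float64(0.0305), np.float64(0.0346), np.float64(0.0297), np.float64(0.029)]
[ 6.43176051e-01 -5.58785765e-04  8.00000000e-02]
((244.50001525878906, 226.0), (165.9162139892578, 165.46902465820312), 63.43495178222656) 0.6452 -0.001099996948242192 [[ 20 158 123]
 [ 20 158 123]
 [ 20 153 127]
 [ 21 155 125]
 [ 20 164 120]]
```

View pics/sp.png

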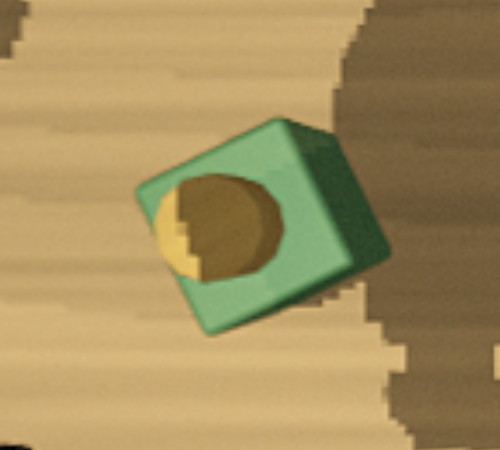

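Spray centre ≈ (0.645,-0.001), size 33 mm ✓, sides turned 26.6° CCW. I rotate the tool, descend and grip.

```bash
python3 -m inch '[{"ax":0,"ay":0,"az":-7,"dx":3,"dy":3,"dz":0,"hand":0.6},{"ax":0,"ay":0,"az":-14,"dx":3,"dy":3,"dz":0,"hand":0.6},{"ax":0,"ay":0,"az":-21,"dx":3,"dy":3,"dz":0,"hand":0.6},{"ax":0,"ay":0,"az":-26.6,"dx":3,"dy":3,"dz":0,"hand":0.6},{"ax":0,"ay":0,"az":-26.6,"dx":3,"dy":3,"dz":0,"hand":0.6}]'>/dev/null && python3 -m inch '[{"ax":0,"ay":0,"az":0,"dx":0,"dy":0,"dz":30,"hand":0.6},{"ax":0,"ay":0,"az":0,"dx":0,"dy":0,"dz":65,"hand":0.6},{"ax":0,"ay":0,"az":0,"dx":0,"dy":0,"dz":100,"hand":0.6},{"ax":0,"ay":0,"az":0,"dx":0,"dy":0,"dz":130,"hand":0.6},{"ax":0,"ay":0,"az":0,"dx":0,"dy":0,"dz":142,"hand":0.6}]' && python3 -m inch '[{"ax":0,"ay":0,"az":0,"dx":0,"dy":0,"dz":0,"hand":0.6},{"ax":0,"ay":0,"az":0,"dx":0,"dy":0,"dz":0,"hand":0.3},{"ax":0,"ay":0,"az":0,"dx":0,"dy":0,"dz":0,"hand":0.2},{"ax":0,"ay":0,"az":0,"dx":0,"dy":0,"dz":0,"hand":0.2},{"ax":0,"ay":0,"az":0,"dx":0,"dy":0,"dz":0,"hand":0.2}]'
```

```text
time: 9.4
eef_pos: [0.6416, -0.0019, 0.0228]
ee_rot: [0.527, 0.85, -0.002, -0.003]
ft_force: [0.1, 0.3, -1.0]
gripper_width: 0.0509
grasp_force: 0.0
time: 9.82
eef_pos: [0.6464, -0.0011, 0.031]
ee_rot: [0.526, 0.851, 0.001, 0.002]
ft_force: [-0.6, -0.8, 4.0]
gripper_width: 0.033
grasp_force: 64.3
```

```bash
python3 -m inch '[{"ax":0,"ay":0,"az":0,"dx":0,"dy":0,"dz":-10,"hand":0.2},{"ax":0,"ay":0,"az":0,"dx":0,"dy":0,"dz":-30,"hand":0.2},{"ax":0,"ay":0,"az":0,"dx":0,"dy":0,"dz":-60,"hand":0.2},{"ax":0,"ay":0,"az":0,"dx":0,"dy":0,"dz":-90,"hand":0.2},{"ax":0,"ay":0,"az":0,"dx":0,"dy":0,"dz":-115,"hand":0.2}]' >/dev/null&& python3 -m inch '[{"ax":0,"ay":0,"az":5,"dx":0,"dy":0,"dz":0,"hand":0.2},{"ax":0,"ay":0,"az":11,"dx":0,"dy":0,"dz":0,"hand":0.2},{"ax":0,"ay":0,"az":17,"dx":0,"dy":0,"dz":0,"hand":0.2},{"ax":0,"ay":0,"az":23,"dx":0,"dy":0,"dz":0,"hand":0.2},{"ax":0,"ay":0,"az":26.6,"dx":0,"dy":0,"dz":0,"hand":0.2}]' && python3 -m inch '[{"ax":0,"ay":0,"az":0,"dx":-5,"dy":-20,"dz":0,"hand":0.2},{"ax":0,"ay":0,"az":0,"dx":-14,"dy":-55,"dz":0,"hand":0.2},{"ax":0,"ay":0,"az":0,"dx":-23,"dy":-90,"dz":0,"hand":0.2},{"ax":0,"ay":0,"az":0,"dx":-32,"dy":-125,"dz":0,"hand":0.2},{"ax":0,"ay":0,"az":0,"dx":-41,"dy":-160,"dz":0,"hand":0.2}]' >/dev/null && python3 -m inch '[{"ax":0,"ay":0,"az":0,"dx":-8,"dy":-28,"dz":0,"hand":0.2},{"ax":0,"ay":0,"az":0,"dx":-11,"dy":-39,"dz":0,"hand":0.2},{"ax":0,"ay":0,"az":0,"dx":-11,"dy":-39,"dz":20,"hand":0.2},{"ax":0,"ay":0,"az":0,"dx":-11,"dy":-39,"dz":20,"hand":0.2}]' && python3 near.py green_tray 0.02 n5
```

```text
time: 10.65
eef_pos: [0.6451, -0.0009, 0.1446]
ee_rot: [0.709, 0.705, 0.0, 0.0]
ft_force: [0.7, -0.3, -2.3]
gripper_width: 0.0327
grasp_force: 63.9
time: 11.4
eef_pos: [0.4446, -0.053, 0.1221]
ee_rot: [0.707, 0.707, -0.0, -0.001]
ft_force: [-0.3, 1.8, -2.9]
gripper_width: 0.0329
grasp_force: 63.9
11.4 [ 0.4446 -0.053   0.1221]
green_tray [326. 221.] 0.61 [ 0.446 -0.041  0.02 ]
```

View pics/n5.png

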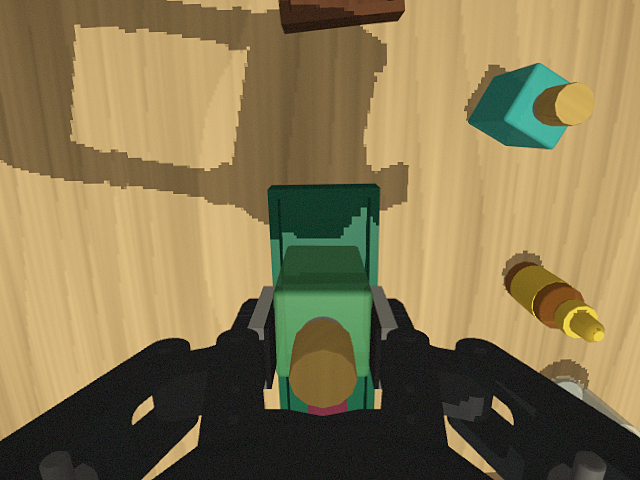

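The spray is upright and square above the end compartment; the tray spans columns 270–380, and its end edge at row 186 fits the model. I lower it.

```bash
python3 -m inch '[{"ax":0,"ay":0,"az":-0.5,"dx":0,"dy":2,"dz":20,"hand":0.2},{"ax":0,"ay":0,"az":-0.5,"dx":0,"dy":2,"dz":45,"hand":0.2},{"ax":0,"ay":0,"az":-0.5,"dx":0,"dy":2,"dz":65,"hand":0.2},{"ax":0,"ay":0,"az":-0.5,"dx":0,"dy":2,"dz":75,"hand":0.2},{"ax":0,"ay":0,"az":-0.5,"dx":0,"dy":2,"dz":79,"hand":0.2}]' && python3 -m inch '[{"ax":0,"ay":0,"az":0,"dx":0,"dy":0,"dz":1,"hand":0.2},{"ax":0,"ay":0,"az":0,"dx":0,"dy":0,"dz":2,"hand":0.2},{"ax":0,"ay":0,"az":0,"dx":0,"dy":0,"dz":3,"hand":0.2},{"ax":0,"ay":0,"az":0,"dx":0,"dy":0,"dz":4,"hand":0.2}]'
```

```text
time: 11.92
eef_pos: [0.4475, -0.0526, 0.0431]
ee_rot: [0.704, 0.71, -0.001, -0.001]
ft_force: [-0.7, 0.3, -1.8]
gripper_width: 0.033
grasp_force: 63.9
time: 12.25
eef_pos: [0.4489, -0.0531, 0.0416]
ee_rot: [0.704, 0.71, 0.001, 0.001]
ft_force: [0.5, 0.3, -0.6]
gripper_width: 0.033
grasp_force: 63.9
```

```bash
python3 -m inch '[{"ax":0,"ay":0,"az":0,"dx":0,"dy":0,"dz":1,"hand":0.2},{"ax":0,"ay":0,"az":0,"dx":0,"dy":0,"dz":2,"hand":0.2},{"ax":0,"ay":0,"az":0,"dx":0,"dy":0,"dz":3,"hand":0.2},{"ax":0,"ay":0,"az":0,"dx":0,"dy":0,"dz":4,"hand":0.2}]'; python3 -m inch '[{"ax":0,"ay":0,"az":0,"dx":0,"dy":0,"dz":0,"hand":0.2},{"ax":0,"ay":0,"az":0,"dx":0,"dy":0,"dz":1,"hand":0.2}]'
```

```text
time: 12.58
eef_pos: [0.4481, -0.053, 0.0369]
ee_rot: [0.704, 0.71, 0.0, 0.0]
ft_force: [-3.4, 1.0, 7.4]
gripper_width: 0.033
grasp_force: 65.1
time: 12.75
eef_pos: [0.4482, -0.053, 0.0369]
ee_rot: [0.704, 0.71, 0.0, 0.0]
ft_force: [-7.3, 1.4, 15.6]
gripper_width: 0.0332
grasp_force: 66.0
```

```bash
python3 -m inch '[{"ax":0,"ay":0,"az":0,"dx":0,"dy":0,"dz":-3,"hand":0.2},{"ax":0,"ay":0,"az":0,"dx":0,"dy":0,"dz":-3,"hand":0.45},{"ax":0,"ay":0,"az":0,"dx":0,"dy":0,"dz":-3,"hand":0.6},{"ax":0,"ay":0,"az":0,"dx":0,"dy":0,"dz":-3,"hand":0.6},{"ax":0,"ay":0,"az":0,"dx":0,"dy":0,"dz":-3,"hand":0.6}]' && python3 -m inch '[{"ax":0,"ay":0,"az":0.5,"dx":0,"dy":0,"dz":-15,"hand":0.6},{"ax":0,"ay":0,"az":0.5,"dx":0,"dy":0,"dz":-45,"hand":0.6},{"ax":0,"ay":0,"az":0.5,"dx":0,"dy":0,"dz":-80,"hand":0.6},{"ax":0,"ay":0,"az":0.5,"dx":0,"dy":0,"dz":-115,"hand":0.6},{"ax":0,"ay":0,"az":0.5,"dx":0,"dy":0,"dz":-135,"hand":0.6}]' && python3 -m inch '[{"ax":0,"ay":0,"az":0,"dx":35,"dy":16,"dz":0,"hand":0.6},{"ax":0,"ay":0,"az":0,"dx":70,"dy":32,"dz":0,"hand":0.6},{"ax":0,"ay":0,"az":0,"dx":105,"dy":47,"dz":0,"hand":0.6},{"ax":0,"ay":0,"az":0,"dx":140,"dy":63,"dz":0,"hand":0.6},{"ax":0,"ay":0,"az":0,"dx":175,"dy":79,"dz":0,"hand":0.6}]'>/dev/null && python3 -m inch '[{"ax":0,"ay":0,"az":0,"dx":35,"dy":16,"dz":0,"hand":0.6},{"ax":0,"ay":0,"az":0,"dx":70,"dy":32,"dz":0,"hand":0.6},{"ax":0,"ay":0,"az":0,"dx":105,"dy":47,"dz":0,"hand":0.6},{"ax":0,"ay":0,"az":0,"dx":140,"dy":63,"dz":0,"hand":0.6},{"ax":0,"ay":0,"az":0,"dx":175,"dy":78,"dz":0,"hand":0.6}]'>/dev/null && python3 -m inch '[{"ax":0,"ay":0,"az":0,"dx":0,"dy":0,"dz":0,"hand":0.6},{"ax":0,"ay":0,"az":0,"dx":0,"dy":0,"dz":0,"hand":0.6},{"ax":0,"ay":0,"az":0,"dx":0,"dy":0,"dz":0,"hand":0.6}]' && python3 near.py white_bottle 0.05 n6
```

```text
time: 13.17
eef_pos: [0.448, -0.053, 0.0381]
ee_rot: [0.704, 0.71, -0.0, -0.0]
ft_force: [0.3, -0.4, 0.6]
gripper_width: 0.0512
grasp_force: 0.0
time: 13.58
eef_pos: [0.4489, -0.0532, 0.1774]
ee_rot: [0.707, 0.707, 0.001, 0.002]
ft_force: [0.2, -0.3, -0.4]
gripper_width: 0.0512
grasp_force: 0.0
time: 14.67
eef_pos: [0.6049, 0.2968, 0.1725]
ee_rot: [0.707, 0.707, -0.001, -0.0]
ft_force: [0.3, 0.4, 0.7]
gripper_width: 0.0511
grasp_force: 0.0
14.67 [0.6049 0.2968 0.1725]
white_bottle [323. 218.] 0.58 [0.605 0.306 0.05 ]
```

View pics/n6.png

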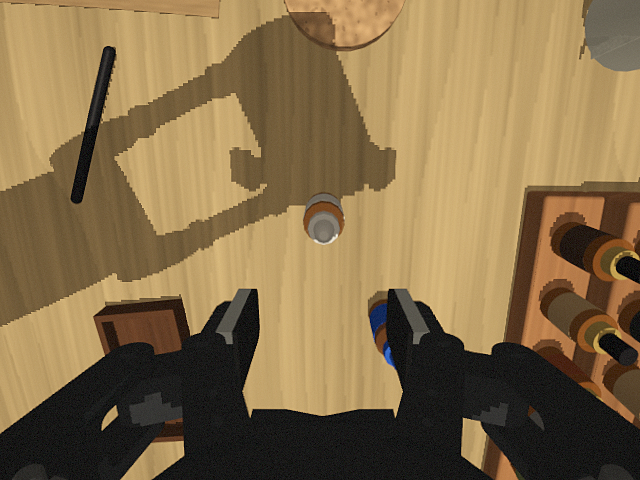

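White is at (323,218), its teat at (323,229), so centre ≈ (0.605,0.306). I descend and grip.

```bash
python3 -m inch '[{"ax":0,"ay":0,"az":0,"dx":10,"dy":0,"dz":30,"hand":0.6},{"ax":0,"ay":0,"az":0,"dx":10,"dy":0,"dz":65,"hand":0.6},{"ax":0,"ay":0,"az":0,"dx":10,"dy":0,"dz":100,"hand":0.6},{"ax":0,"ay":0,"az":0,"dx":10,"dy":0,"dz":133,"hand":0.6},{"ax":0,"ay":0,"az":0,"dx":10,"dy":0,"dz":148,"hand":0.6}]' >/dev/null && python3 -m inch '[{"ax":0,"ay":0,"az":0,"dx":0,"dy":0,"dz":0,"hand":0.6},{"ax":0,"ay":0,"az":0,"dx":0,"dy":0,"dz":0,"hand":0.2},{"ax":0,"ay":0,"az":0,"dx":0,"dy":0,"dz":0,"hand":0.2},{"ax":0,"ay":0,"az":0,"dx":0,"dy":0,"dz":0,"hand":0.2},{"ax":0,"ay":0,"az":0,"dx":0,"dy":0,"dz":0,"hand":0.2}]'
```

```text
time: 15.6
eef_pos: [0.6064, 0.3074, 0.0284]
ee_rot: [0.707, 0.707, 0.002, 0.001]
ft_force: [0.3, -1.0, 3.6]
gripper_width: 0.028
grasp_force: 60.1
```

```bash
python3 -m inch '[{"ax":0,"ay":0,"az":0,"dx":0,"dy":0,"dz":-10,"hand":0.2},{"ax":0,"ay":0,"az":0,"dx":0,"dy":0,"dz":-30,"hand":0.2},{"ax":0,"ay":0,"az":0,"dx":0,"dy":0,"dz":-60,"hand":0.2},{"ax":0,"ay":0,"az":0,"dx":0,"dy":0,"dz":-95,"hand":0.2},{"ax":0,"ay":0,"az":0,"dx":0,"dy":0,"dz":-125,"hand":0.2}]' && python3 -m inch '[{"ax":0,"ay":0,"az":0,"dx":-20,"dy":-7,"dz":0,"hand":0.2},{"ax":0,"ay":0,"az":0,"dx":-55,"dy":-20,"dz":0,"hand":0.2},{"ax":0,"ay":0,"az":0,"dx":-90,"dy":-33,"dz":0,"hand":0.2},{"ax":0,"ay":0,"az":0,"dx":-125,"dy":-46,"dz":0,"hand":0.2},{"ax":0,"ay":0,"az":0,"dx":-160,"dy":-59,"dz":0,"hand":0.2}]' >/dev/null && python3 -m inch '[{"ax":0,"ay":0,"az":0,"dx":-35,"dy":-13,"dz":0,"hand":0.2},{"ax":0,"ay":0,"az":0,"dx":-70,"dy":-26,"dz":0,"hand":0.2},{"ax":0,"ay":0,"az":0,"dx":-105,"dy":-39,"dz":0,"hand":0.2},{"ax":0,"ay":0,"az":0,"dx":-140,"dy":-52,"dz":0,"hand":0.2},{"ax":0,"ay":0,"az":0,"dx":-175,"dy":-65,"dz":0,"hand":0.2}]'>/dev/null && python3 -m inch '[{"ax":0,"ay":0,"az":0,"dx":-35,"dy":-13,"dz":0,"hand":0.2},{"ax":0,"ay":0,"az":0,"dx":-70,"dy":-26,"dz":0,"hand":0.2},{"ax":0,"ay":0,"az":0,"dx":-86,"dy":-31,"dz":0,"hand":0.2},{"ax":0,"ay":0,"az":0,"dx":-93,"dy":-33,"dz":0,"hand":0.2},{"ax":0,"ay":0,"az":0,"dx":-93,"dy":-33,"dz":0,"hand":0.2}]'>/dev/null && python3 -m inch '[{"ax":0,"ay":0,"az":0,"dx":0,"dy":0,"dz":10,"hand":0.2},{"ax":0,"ay":0,"az":0,"dx":0,"dy":0,"dz":20,"hand":0.2}]' && python3 near.py green_tray 0.02 n7
```

```text
time: 16.02
eef_pos: [0.605, 0.3071, 0.1536]
ee_rot: [0.707, 0.707, 0.001, 0.0]
ft_force: [0.3, -0.6, 0.2]
gripper_width: 0.0277
grasp_force: 59.6
time: 17.43
eef_pos: [0.4488, -0.1201, 0.1304]
ee_rot: [0.707, 0.708, 0.001, 0.001]
ft_force: [-0.1, -0.4, -1.3]
gripper_width: 0.028
grasp_force: 59.6
17.43 [ 0.4488 -0.1201  0.1304]
green_tray [315. 191.] 0.82 [ 0.444 -0.089  0.02 ]
```

View pics/n7.png

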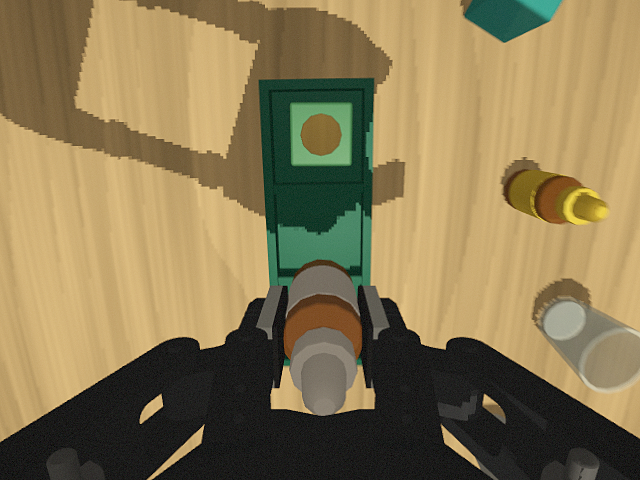

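The spray stands centred in the end compartment at (321,134); white is held upright over the middle one (divider rows 183 and 275). I lower it.

```bash
python3 -m inch '[{"ax":0,"ay":0,"az":0,"dx":0,"dy":-1,"dz":25,"hand":0.2},{"ax":0,"ay":0,"az":0,"dx":0,"dy":-1,"dz":50,"hand":0.2},{"ax":0,"ay":0,"az":0,"dx":0,"dy":-1,"dz":72,"hand":0.2},{"ax":0,"ay":0,"az":0,"dx":0,"dy":-1,"dz":84,"hand":0.2},{"ax":0,"ay":0,"az":0,"dx":0,"dy":-1,"dz":89,"hand":0.2}]'>/dev/null && python3 -m inch '[{"ax":0,"ay":0,"az":0,"dx":0,"dy":0,"dz":1,"hand":0.2},{"ax":0,"ay":0,"az":0,"dx":0,"dy":0,"dz":2,"hand":0.2},{"ax":0,"ay":0,"az":0,"dx":0,"dy":0,"dz":3,"hand":0.2},{"ax":0,"ay":0,"az":0,"dx":0,"dy":0,"dz":4,"hand":0.2}]' &&  python3 -m inch '[{"ax":0,"ay":0,"az":0,"dx":0,"dy":0,"dz":1,"hand":0.2},{"ax":0,"ay":0,"az":0,"dx":0,"dy":0,"dz":2,"hand":0.2},{"ax":0,"ay":0,"az":0,"dx":0,"dy":0,"dz":2,"hand":0.2}]'
```

```text
time: 18.28
eef_pos: [0.4479, -0.1213, 0.0387]
ee_rot: [0.707, 0.707, 0.001, 0.001]
ft_force: [-1.2, -0.5, -1.3]
gripper_width: 0.0279
grasp_force: 59.6
time: 18.53
eef_pos: [0.4471, -0.1211, 0.0354]
ee_rot: [0.707, 0.707, 0.0, 0.0]
ft_force: [0.0, 0.6, -1.2]
gripper_width: 0.028
grasp_force: 59.6
```

```bash
python3 -m inch '[{"ax":0,"ay":0,"az":0,"dx":0,"dy":0,"dz":1,"hand":0.2},{"ax":0,"ay":0,"az":0,"dx":0,"dy":0,"dz":2,"hand":0.2},{"ax":0,"ay":0,"az":0,"dx":0,"dy":0,"dz":2,"hand":0.2}]'
```

```text
time: 18.78
eef_pos: [0.4472, -0.1212, 0.0344]
ee_rot: [0.707, 0.707, 0.0, 0.0]
ft_force: [-1.7, 0.8, 4.9]
gripper_width: 0.0284
grasp_force: 60.2
```

Set down. I release and go to the canister.

```bash
python3 -m inch '[{"ax":0,"ay":0,"az":0,"dx":0,"dy":0,"dz":-1,"hand":0.2},{"ax":0,"ay":0,"az":0,"dx":0,"dy":0,"dz":-1,"hand":0.4},{"ax":0,"ay":0,"az":0,"dx":0,"dy":0,"dz":-1,"hand":0.55},{"ax":0,"ay":0,"az":0,"dx":0,"dy":0,"dz":-1,"hand":0.55},{"ax":0,"ay":0,"az":0,"dx":0,"dy":0,"dz":-1,"hand":0.55}]' && python3 -m inch '[{"ax":0,"ay":0,"az":0,"dx":0,"dy":0,"dz":-15,"hand":0.6},{"ax":0,"ay":0,"az":0,"dx":0,"dy":0,"dz":-45,"hand":0.6},{"ax":0,"ay":0,"az":0,"dx":0,"dy":0,"dz":-80,"hand":0.6},{"ax":0,"ay":0,"az":0,"dx":0,"dy":0,"dz":-115,"hand":0.6},{"ax":0,"ay":0,"az":0,"dx":0,"dy":0,"dz":-140,"hand":0.8}]' && python3 -m inch '[{"ax":0,"ay":0,"az":0,"dx":-30,"dy":24,"dz":0,"hand":0.8},{"ax":0,"ay":0,"az":0,"dx":-60,"dy":48,"dz":0,"hand":0.8},{"ax":0,"ay":0,"az":0,"dx":-90,"dy":72,"dz":0,"hand":0.8},{"ax":0,"ay":0,"az":0,"dx":-120,"dy":96,"dz":0,"hand":0.8},{"ax":0,"ay":0,"az":0,"dx":-150,"dy":120,"dz":0,"hand":0.8}]'>/dev/null && python3 -m inch '[{"ax":0,"ay":0,"az":0,"dx":-30,"dy":24,"dz":0,"hand":0.8},{"ax":0,"ay":0,"az":0,"dx":-35,"dy":29,"dz":0,"hand":0.8},{"ax":0,"ay":0,"az":0,"dx":-35,"dy":29,"dz":0,"hand":0.8},{"ax":0,"ay":0,"az":0,"dx":-35,"dy":29,"dz":0,"hand":0.8}]' && python3 near.py canister 0.06 n8
```

```text
time: 19.2
eef_pos: [0.4469, -0.121, 0.0341]
ee_rot: [0.707, 0.707, -0.0, -0.0]
ft_force: [-0.7, -0.6, 0.8]
gripper_width: 0.047
grasp_force: 0.0
time: 19.62
eef_pos: [0.4475, -0.1211, 0.1776]
ee_rot: [0.707, 0.707, 0.001, 0.001]
ft_force: [-0.3, -1.1, 0.1]
gripper_width: 0.0619
grasp_force: 0.0
time: 20.37
eef_pos: [0.5958, -0.3058, 0.1734]
ee_rot: [0.707, 0.707, -0.0, -0.001]
ft_force: [-0.6, 0.6, -0.1]
gripper_width: 0.0688
grasp_force: 0.0
20.37 [ 0.5958 -0.3058  0.1734]
canister [324. 231.] 0.69 [ 0.597 -0.304  0.06 ]
```

View pics/n8.png

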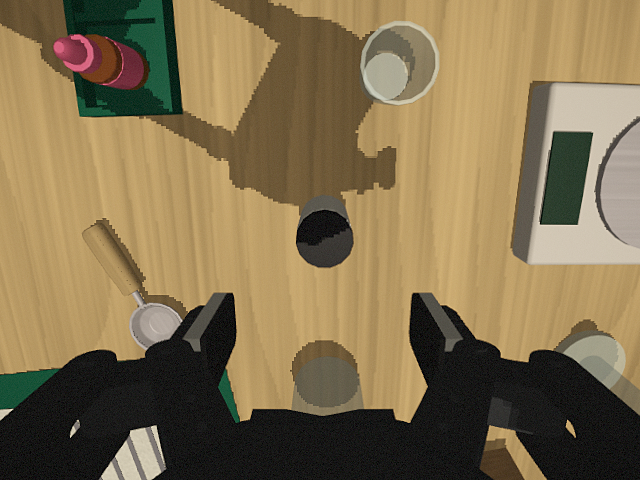

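The canister lid is at (325,238), centre ≈ (0.597,-0.304). A glass jar stands behind it at (325,375), so I check its clearance first.

```bash
python3 - <<'E'
from h import *
p=grab('side')
print(plane(p,(553,412),0),plane(p,(580,372),.1),plane(p,(464,337),0), plane(p,(467,310),.072))
p=grab('scene');print(plane(p,(137,205),0),plane(p,(130,165),.1))
E
```

```text
[ 0.60243496 -0.47241793  0.        ] [ 0.60613878 -0.47225153  0.1       ] [ 0.60114293 -0.31256059  0.        ] [ 0.59085275 -0.30936554  0.072     ]
[ 0.59297372 -0.48364979  0.        ] [ 0.57798337 -0.49431269  0.1       ]
```

```bash
python3 -m inch '[{"ax":0,"ay":0,"az":0,"dx":1,"dy":1,"dz":30,"hand":0.8},{"ax":0,"ay":0,"az":0,"dx":1,"dy":1,"dz":65,"hand":0.8},{"ax":0,"ay":0,"az":0,"dx":1,"dy":1,"dz":100,"hand":0.8},{"ax":0,"ay":0,"az":0,"dx":1,"dy":1,"dz":130,"hand":0.8},{"ax":0,"ay":0,"az":0,"dx":1,"dy":1,"dz":144,"hand":0.8}]' >/dev/null && python3 -m inch '[{"ax":0,"ay":0,"az":0,"dx":0,"dy":0,"dz":0,"hand":0.7},{"ax":0,"ay":0,"az":0,"dx":0,"dy":0,"dz":0,"hand":0.5},{"ax":0,"ay":0,"az":0,"dx":0,"dy":0,"dz":0,"hand":0.3},{"ax":0,"ay":0,"az":0,"dx":0,"dy":0,"dz":0,"hand":0.3},{"ax":0,"ay":0,"az":0,"dx":0,"dy":0,"dz":0,"hand":0.3}]'
```

```text
time: 21.4
eef_pos: [0.5985, -0.3058, 0.0337]
ee_rot: [0.707, 0.707, 0.001, 0.002]
ft_force: [-0.0, -0.6, 4.8]
gripper_width: 0.0381
grasp_force: 61.4
```

```bash
python3 -m inch '[{"ax":0,"ay":0,"az":0,"dx":0,"dy":0,"dz":-10,"hand":0.3},{"ax":0,"ay":0,"az":0,"dx":0,"dy":0,"dz":-30,"hand":0.3},{"ax":0,"ay":0,"az":0,"dx":0,"dy":0,"dz":-60,"hand":0.3},{"ax":0,"ay":0,"az":0,"dx":0,"dy":0,"dz":-95,"hand":0.3},{"ax":0,"ay":0,"az":0,"dx":0,"dy":0,"dz":-125,"hand":0.3}]' && python3 -m inch '[{"ax":0,"ay":0,"az":0,"dx":20,"dy":-7,"dz":-2,"hand":0.3},{"ax":0,"ay":0,"az":0,"dx":55,"dy":-19,"dz":-5,"hand":0.3},{"ax":0,"ay":0,"az":0,"dx":90,"dy":-31,"dz":-5,"hand":0.3},{"ax":0,"ay":0,"az":0,"dx":125,"dy":-43,"dz":-5,"hand":0.3},{"ax":0,"ay":0,"az":0,"dx":160,"dy":-55,"dz":-5,"hand":0.3}]' >/dev/null && python3 -m inch '[{"ax":0,"ay":0,"az":0,"dx":35,"dy":-12,"dz":0,"hand":0.3},{"ax":0,"ay":0,"az":0,"dx":70,"dy":-24,"dz":0,"hand":0.3},{"ax":0,"ay":0,"az":0,"dx":105,"dy":-36,"dz":0,"hand":0.3},{"ax":0,"ay":0,"az":0,"dx":140,"dy":-48,"dz":0,"hand":0.3},{"ax":0,"ay":0,"az":0,"dx":175,"dy":-60,"dz":0,"hand":0.3}]'>/dev/null && python3 -m inch '[{"ax":0,"ay":0,"az":0,"dx":35,"dy":-12,"dz":0,"hand":0.3},{"ax":0,"ay":0,"az":0,"dx":65,"dy":-22,"dz":0,"hand":0.3},{"ax":0,"ay":0,"az":0,"dx":80,"dy":-27,"dz":0,"hand":0.3},{"ax":0,"ay":0,"az":0,"dx":86,"dy":-29,"dz":0,"hand":0.3},{"ax":0,"ay":0,"az":0,"dx":86,"dy":-29,"dz":0,"hand":0.3}]'>/dev/null && python3 -m inch '[{"ax":0,"ay":0,"az":0,"dx":0,"dy":0,"dz":10,"hand":0.3},{"ax":0,"ay":0,"az":0,"dx":0,"dy":0,"dz":20,"hand":0.3}]' && python3 near.py walnut_tray 0.02 n9
```

```text
time: 21.82
eef_pos: [0.5969, -0.305, 0.1582]
ee_rot: [0.707, 0.707, 0.0, 0.001]
ft_force: [0.5, -0.0, -0.3]
gripper_width: 0.0384
grasp_force: 60.8
time: 23.23
eef_pos: [0.4538, 0.115, 0.1403]
ee_rot: [0.708, 0.707, 0.001, 0.001]
ft_force: [-0.5, 0.1, -2.2]
gripper_width: 0.0384
grasp_force: 60.8
23.23 [0.4538 0.115  0.1403]
walnut_tray [315. 161.] 0.74 [0.449 0.165 0.02 ]
```

View pics/n9.png

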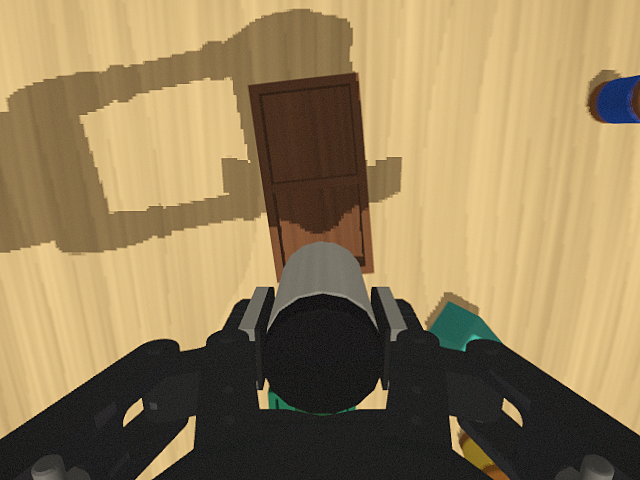

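That makes 16 views, two over the limit of 14, so I view no more and work from numbers only. The picture shows the canister upright over the near walnut compartment. The divider at row 181 and the tray end centred on column 325 match the model. I lower it.

```bash
python3 -m inch '[{"ax":0,"ay":0,"az":0,"dx":-1,"dy":0,"dz":25,"hand":0.3},{"ax":0,"ay":0,"az":0,"dx":-1,"dy":0,"dz":50,"hand":0.3},{"ax":0,"ay":0,"az":0,"dx":-1,"dy":0,"dz":75,"hand":0.3},{"ax":0,"ay":0,"az":0,"dx":-1,"dy":0,"dz":88,"hand":0.3},{"ax":0,"ay":0,"az":0,"dx":-1,"dy":0,"dz":94,"hand":0.3}]'>/dev/null && python3 -m inch '[{"ax":0,"ay":0,"az":0,"dx":0,"dy":0,"dz":1,"hand":0.3},{"ax":0,"ay":0,"az":0,"dx":0,"dy":0,"dz":2,"hand":0.3},{"ax":0,"ay":0,"az":0,"dx":0,"dy":0,"dz":3,"hand":0.3},{"ax":0,"ay":0,"az":0,"dx":0,"dy":0,"dz":4,"hand":0.3}]' &&  python3 -m inch '[{"ax":0,"ay":0,"az":0,"dx":0,"dy":0,"dz":1,"hand":0.3},{"ax":0,"ay":0,"az":0,"dx":0,"dy":0,"dz":2,"hand":0.3},{"ax":0,"ay":0,"az":0,"dx":0,"dy":0,"dz":2,"hand":0.3}]'
```

```text
time: 24.08
eef_pos: [0.454, 0.1151, 0.0438]
ee_rot: [0.707, 0.707, 0.001, 0.001]
ft_force: [-0.7, -0.0, -0.4]
gripper_width: 0.0382
grasp_force: 60.8
time: 24.33
eef_pos: [0.4531, 0.1151, 0.0405]
ee_rot: [0.707, 0.707, 0.0, 0.0]
ft_force: [-0.2, 0.3, -1.3]
gripper_width: 0.0383
grasp_force: 60.8
```

```bash
python3 -m inch '[{"ax":0,"ay":0,"az":0,"dx":0,"dy":0,"dz":1,"hand":0.3},{"ax":0,"ay":0,"az":0,"dx":0,"dy":0,"dz":2,"hand":0.3},{"ax":0,"ay":0,"az":0,"dx":0,"dy":0,"dz":2,"hand":0.3}]'
```

```text
time: 24.58
eef_pos: [0.4532, 0.1152, 0.0397]
ee_rot: [0.707, 0.707, 0.0, 0.0]
ft_force: [-4.0, 0.6, 6.4]
gripper_width: 0.0386
grasp_force: 61.5
```

Set down at the predicted height. I release and go above blue.

```bash
python3 -m inch '[{"ax":0,"ay":0,"az":0,"dx":0,"dy":0,"dz":-1,"hand":0.3},{"ax":0,"ay":0,"az":0,"dx":0,"dy":0,"dz":-1,"hand":0.5},{"ax":0,"ay":0,"az":0,"dx":0,"dy":0,"dz":-1,"hand":0.65},{"ax":0,"ay":0,"az":0,"dx":0,"dy":0,"dz":-1,"hand":0.65},{"ax":0,"ay":0,"az":0,"dx":0,"dy":0,"dz":-1,"hand":0.65}]' && python3 -m inch '[{"ax":0,"ay":0,"az":0,"dx":0,"dy":0,"dz":-15,"hand":0.65},{"ax":0,"ay":0,"az":0,"dx":0,"dy":0,"dz":-45,"hand":0.65},{"ax":0,"ay":0,"az":0,"dx":0,"dy":0,"dz":-80,"hand":0.65},{"ax":0,"ay":0,"az":0,"dx":0,"dy":0,"dz":-115,"hand":0.65},{"ax":0,"ay":0,"az":0,"dx":0,"dy":0,"dz":-135,"hand":0.6}]' && python3 -m inch '[{"ax":0,"ay":0,"az":0,"dx":14,"dy":33,"dz":0,"hand":0.6},{"ax":0,"ay":0,"az":0,"dx":29,"dy":67,"dz":0,"hand":0.6},{"ax":0,"ay":0,"az":0,"dx":43,"dy":100,"dz":0,"hand":0.6},{"ax":0,"ay":0,"az":0,"dx":58,"dy":134,"dz":0,"hand":0.6},{"ax":0,"ay":0,"az":0,"dx":72,"dy":167,"dz":0,"hand":0.6}]'>/dev/null && python3 -m inch '[{"ax":0,"ay":0,"az":0,"dx":14,"dy":33,"dz":0,"hand":0.6},{"ax":0,"ay":0,"az":0,"dx":19,"dy":44,"dz":0,"hand":0.6},{"ax":0,"ay":0,"az":0,"dx":19,"dy":44,"dz":0,"hand":0.6},{"ax":0,"ay":0,"az":0,"dx":19,"dy":44,"dz":0,"hand":0.6},{"ax":0,"ay":0,"az":0,"dx":19,"dy":44,"dz":0,"hand":0.6}]' && python3 near.py blue_bottle 0.05 n10 && python3 - <<'E'
from h import *
im=cv2.imread('pics/n10.png');h=cv2.cvtColor(im,cv2.COLOR_BGR2HSV)
m=cv2.inRange(h,(100,140,60),(130,255,255));n,_,st,c=cv2.connectedComponentsWithStats(m)
for i in range(1,n):
    if st[i,4]>60: print(st[i],c[i].round(1))
p=grab('wrist');b=st[1:][st[1:,4].argmax()]
# lowest blue pixels = teat end
print(plane(p,(b[0]+b[2]/2,b[1]+b[3]-9),.08))
E
```

```text
time: 25.0
eef_pos: [0.453, 0.115, 0.0392]
ee_rot: [0.707, 0.707, -0.0, -0.0]
ft_force: [-0.1, -0.2, 0.4]
gripper_width: 0.0554
grasp_force: 0.0
time: 25.42
eef_pos: [0.4539, 0.1152, 0.1786]
ee_rot: [0.707, 0.707, 0.002, 0.001]
ft_force: [0.2, 1.3, 1.5]
gripper_width: 0.0513
grasp_force: 0.0
time: 26.25
eef_pos: [0.6634, 0.2057, 0.1744]
ee_rot: [0.707, 0.707, -0.0, -0.0]
ft_force: [0.1, -0.4, 0.4]
gripper_width: 0.0516
grasp_force: 0.0
26.25 [0.6634 0.2057 0.1744]
blue_bottle [318. 222.] 0.6 [0.66  0.212 0.05 ]
[300 200  39  21 236] [319.  205.9]
[304 218  30  31 760] [318.6 233.2]
[0.66086499 0.20649331 0.08      ]
```

Numbers: blue collar/teat blob 30 px wide at (318.6,233) (22 mm expected ✓), centre ≈ (0.661,0.209). I descend and grip.

```bash
python3 -m inch '[{"ax":0,"ay":0,"az":0,"dx":4,"dy":-2,"dz":30,"hand":0.6},{"ax":0,"ay":0,"az":0,"dx":4,"dy":-2,"dz":65,"hand":0.6},{"ax":0,"ay":0,"az":0,"dx":4,"dy":-2,"dz":100,"hand":0.6},{"ax":0,"ay":0,"az":0,"dx":4,"dy":-2,"dz":133,"hand":0.6},{"ax":0,"ay":0,"az":0,"dx":4,"dy":-2,"dz":149,"hand":0.6}]' >/dev/null && python3 -m inch '[{"ax":0,"ay":0,"az":0,"dx":0,"dy":0,"dz":0,"hand":0.6},{"ax":0,"ay":0,"az":0,"dx":0,"dy":0,"dz":0,"hand":0.2},{"ax":0,"ay":0,"az":0,"dx":0,"dy":0,"dz":0,"hand":0.2},{"ax":0,"ay":0,"az":0,"dx":0,"dy":0,"dz":0,"hand":0.2},{"ax":0,"ay":0,"az":0,"dx":0,"dy":0,"dz":0,"hand":0.2}]'
```

```text
time: 27.23
eef_pos: [0.6633, 0.2103, 0.0282]
ee_rot: [0.707, 0.707, 0.002, 0.001]
ft_force: [-0.3, -0.4, 0.5]
gripper_width: 0.0282
grasp_force: 59.0
```

```bash
python3 -m inch '[{"ax":0,"ay":0,"az":0,"dx":0,"dy":0,"dz":-10,"hand":0.2},{"ax":0,"ay":0,"az":0,"dx":0,"dy":0,"dz":-30,"hand":0.2},{"ax":0,"ay":0,"az":0,"dx":0,"dy":0,"dz":-60,"hand":0.2},{"ax":0,"ay":0,"az":0,"dx":0,"dy":0,"dz":-90,"hand":0.2},{"ax":0,"ay":0,"az":0,"dx":0,"dy":0,"dz":-110,"hand":0.2}]' && python3 -m inch '[{"ax":0,"ay":0,"az":0,"dx":-3,"dy":-20,"dz":0,"hand":0.2},{"ax":0,"ay":0,"az":0,"dx":-8,"dy":-55,"dz":0,"hand":0.2},{"ax":0,"ay":0,"az":0,"dx":-13,"dy":-90,"dz":0,"hand":0.2},{"ax":0,"ay":0,"az":0,"dx":-18,"dy":-125,"dz":0,"hand":0.2},{"ax":0,"ay":0,"az":0,"dx":-23,"dy":-160,"dz":0,"hand":0.2}]' >/dev/null && python3 -m inch '[{"ax":0,"ay":0,"az":0,"dx":-5,"dy":-33,"dz":0,"hand":0.2},{"ax":0,"ay":0,"az":0,"dx":-7,"dy":-48,"dz":0,"hand":0.2},{"ax":0,"ay":0,"az":0,"dx":-7,"dy":-55,"dz":0,"hand":0.2},{"ax":0,"ay":0,"az":0,"dx":-7,"dy":-55,"dz":0,"hand":0.2},{"ax":0,"ay":0,"az":0,"dx":-7,"dy":-55,"dz":0,"hand":0.2}]' && python3 near.py walnut_tray 0.02 n11 && python3 - <<'E'
from h import *
im=cv2.imread('pics/n11.png');h=cv2.cvtColor(im,cv2.COLOR_BGR2HSV)
m=cv2.inRange(h,(100,140,40),(130,255,255));n,_,st,c=cv2.connectedComponentsWithStats(m)
for i in range(1,n):
    if st[i,4]>60: print(st[i],c[i].round(1))
E
```

```text
time: 27.65
eef_pos: [0.6629, 0.2103, 0.1406]
ee_rot: [0.707, 0.707, 0.002, 0.001]
ft_force: [0.2, -0.7, 0.6]
gripper_width: 0.0282
grasp_force: 59.1
time: 28.48
eef_pos: [0.4478, 0.1802, 0.1365]
ee_rot: [0.707, 0.707, 0.001, 0.001]
ft_force: [1.1, -0.7, -1.2]
gripper_width: 0.0282
grasp_force: 59.4
28.48 [0.4478 0.1802 0.1365]
walnut_tray [323. 222.] 0.77 [0.448 0.189 0.02 ]
[ 285  265   76   51 1818] [320.5 284.5]
[ 292  327   67   88 4435] [324.3 367.7]
```

```bash
python3 -m inch '[{"ax":0,"ay":0,"az":0,"dx":0,"dy":-1,"dz":25,"hand":0.2},{"ax":0,"ay":0,"az":0,"dx":0,"dy":-1,"dz":50,"hand":0.2},{"ax":0,"ay":0,"az":0,"dx":0,"dy":-1,"dz":75,"hand":0.2},{"ax":0,"ay":0,"az":0,"dx":0,"dy":-1,"dz":90,"hand":0.2},{"ax":0,"ay":0,"az":0,"dx":0,"dy":-1,"dz":95,"hand":0.2}]'>/dev/null && python3 -m inch '[{"ax":0,"ay":0,"az":0,"dx":0,"dy":0,"dz":1,"hand":0.2},{"ax":0,"ay":0,"az":0,"dx":0,"dy":0,"dz":2,"hand":0.2},{"ax":0,"ay":0,"az":0,"dx":0,"dy":0,"dz":3,"hand":0.2},{"ax":0,"ay":0,"az":0,"dx":0,"dy":0,"dz":4,"hand":0.2}]' &&  python3 -m inch '[{"ax":0,"ay":0,"az":0,"dx":0,"dy":0,"dz":1,"hand":0.2},{"ax":0,"ay":0,"az":0,"dx":0,"dy":0,"dz":2,"hand":0.2},{"ax":0,"ay":0,"az":0,"dx":0,"dy":0,"dz":2,"hand":0.2}]'
```

```text
time: 29.33
eef_pos: [0.4471, 0.1803, 0.0378]
ee_rot: [0.707, 0.707, 0.001, 0.001]
ft_force: [0.4, -0.2, -1.0]
gripper_width: 0.0278
grasp_force: 59.4
time: 29.58
eef_pos: [0.4461, 0.18, 0.0345]
ee_rot: [0.707, 0.707, 0.0, 0.0]
ft_force: [-0.2, -0.0, -1.0]
gripper_width: 0.0284
grasp_force: 59.4
```

Next I bring it to contact, release and retreat high, then check every placing numerically.

```bash
python3 -m inch '[{"ax":0,"ay":0,"az":0,"dx":0,"dy":0,"dz":1,"hand":0.2},{"ax":0,"ay":0,"az":0,"dx":0,"dy":0,"dz":1,"hand":0.2},{"ax":0,"ay":0,"az":0,"dx":0,"dy":0,"dz":1,"hand":0.2}]' && python3 -m inch '[{"ax":0,"ay":0,"az":0,"dx":0,"dy":0,"dz":0,"hand":0.4},{"ax":0,"ay":0,"az":0,"dx":0,"dy":0,"dz":0,"hand":0.55},{"ax":0,"ay":0,"az":0,"dx":0,"dy":0,"dz":0,"hand":0.55},{"ax":0,"ay":0,"az":0,"dx":0,"dy":0,"dz":0,"hand":0.55}]' && python3 -m inch '[{"ax":0,"ay":0,"az":0,"dx":0,"dy":0,"dz":-15,"hand":0.6},{"ax":0,"ay":0,"az":0,"dx":0,"dy":0,"dz":-50,"hand":0.6},{"ax":0,"ay":0,"az":0,"dx":0,"dy":0,"dz":-90,"hand":0.6},{"ax":0,"ay":0,"az":0,"dx":0,"dy":0,"dz":-130,"hand":0.6},{"ax":0,"ay":0,"az":0,"dx":0,"dy":0,"dz":-170,"hand":0.6}]' && python3 -m inch '[{"ax":0,"ay":0,"az":0,"dx":-35,"dy":0,"dz":-20,"hand":0.6},{"ax":0,"ay":0,"az":0,"dx":-70,"dy":0,"dz":-40,"hand":0.6},{"ax":0,"ay":0,"az":0,"dx":-105,"dy":0,"dz":-60,"hand":0.6},{"ax":0,"ay":0,"az":0,"dx":-140,"dy":0,"dz":-80,"hand":0.6},{"ax":0,"ay":0,"az":0,"dx":-170,"dy":0,"dz":-100,"hand":0.6}]'>/dev/null && python3 -m inch '[{"ax":0,"ay":0,"az":0,"dx":0,"dy":0,"dz":0,"hand":0.6},{"ax":0,"ay":0,"az":0,"dx":0,"dy":0,"dz":0,"hand":0.6},{"ax":0,"ay":0,"az":0,"dx":0,"dy":0,"dz":0,"hand":0.6}]' && python3 - <<'E'
from h import *
P={n:grab(n) for n in('scene','side','wrist')}
for k in["pink_bottle","white_bottle","blue_bottle","spray","canister","yellow_bottle","beaker"]:
    for n in P:
        for r in search_frame(P[n],k)[:2]:
            if r['score']>.35: print(k,n,np.round(r['uv']),round(r['score'],2),np.round(plane(P[n],r['uv'],.045 if k not in('yellow_bottle','beaker') else .038)[:2],3))
# teat / collar checks: project expected collar centre and see colour there
p=P['side'];q=P['scene']
for k,x,y in(("pink",.4485,-.1845),("white",.4475,-.1187),("spray",.4465,-.0527),("blue",.4466,.1815),("can",.4534,.1159)):
    for v in(p,q):
        u=proj(v,[[x,y,.069 if k!='can' else .05],[x,y,.083 if k!='can' else .077]]).round().astype(int);print(k,[(tuple(map(int,a)),v['pixels'][a[1]-1:a[1]+2,a[0]-1:a[0]+2].mean((0,1)).round().astype(int).tolist()) for a in u])
E
```

```text
time: 29.83
eef_pos: [0.4462, 0.1801, 0.034]
ee_rot: [0.707, 0.707, 0.0, 0.0]
ft_force: [-2.3, -0.6, 4.9]
gripper_width: 0.0281
grasp_force: 59.9
time: 30.17
eef_pos: [0.4459, 0.1799, 0.033]
ee_rot: [0.707, 0.707, -0.0, -0.0]
ft_force: [0.3, -0.3, -0.1]
gripper_width: 0.0474
grasp_force: 0.0
time: 30.58
eef_pos: [0.4456, 0.1798, 0.2047]
ee_rot: [0.707, 0.707, -0.0, -0.0]
ft_force: [1.2, -0.0, 0.0]
gripper_width: 0.0512
grasp_force: 0.0
time: 31.25
eef_pos: [0.446, 0.0103, 0.3026]
ee_rot: [0.707, 0.707, -0.0, -0.0]
ft_force: [-0.2, 0.5, 0.0]
gripper_width: 0.0507
grasp_force: 0.0
pink_bottle scene [383. 227.] 0.66 [0.442 0.105]
pink_bottle scene [268. 199.] 0.53 [ 0.467 -0.175]
pink_bottle side [334. 321.] 0.71 [ 0.448 -0.193]
pink_bottle wrist [324. 363.] 0.73 [ 0.447 -0.188]
white_bottle scene [287. 202.] 0.75 [ 0.457 -0.127]
white_bottle side [302. 296.] 0.75 [ 0.441 -0.128]
white_bottle wrist [323. 312.] 0.68 [ 0.446 -0.12 ]
blue_bottle scene [413. 240.] 0.9 [0.455 0.176]
blue_bottle scene [318. 211.] 0.4 [ 0.454 -0.047]
blue_bottle side [201. 191.] 0.65 [0.443 0.179]
blue_bottle 
[... 767 characters left out ...]
68 [ 0.642 -0.194]
beaker wrist [476. 343.] 0.95 [ 0.632 -0.166]
pink [((330, 307), [124, 43, 63]), ((330, 301), [157, 61, 83])]
pink [((268, 186), [132, 46, 68]), ((268, 181), [115, 40, 59])]
white [((301, 280), [110, 103, 93]), ((301, 273), [132, 135, 117])]
white [((292, 193), [103, 96, 88]), ((292, 187), [109, 98, 86])]
spray [((275, 254), [92, 70, 28]), ((274, 248), [175, 134, 53])]
spray [((318, 200), [93, 69, 24]), ((318, 194), [155, 120, 40])]
blue [((200, 179), [10, 33, 88]), ((199, 173), [23, 60, 156])]
blue [((418, 229), [12, 43, 108]), ((419, 223), [10, 38, 97])]
can [((224, 204), [6, 7, 7]), ((221, 193), [11, 11, 12])]
can [((386, 229), [92, 87, 79]), ((387, 218), [13, 12, 12])]
```

All five things are standing where the model expects, and yellow and the beaker haven't moved. I hand it in.

```bash
python3 -c "
from cell import ticket;print(ticket.sign_off())"
```

```text
the job is handed in; nothing more can be done
None
```

The job is handed in at about 31 s: by the final camera check all five things stand upright in their own compartments and the yellow bottle and beaker are where they were, but `sign_off` returned no verdict, and I viewed 16 pictures against the limit of 14.

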